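# Reset the tripped breaker through the guard window

## Task

One of the three circuit breakers under the clear guard has tripped: its lever stands about upright, half-way, while the levers of the other two lean over to ON. Reach down through the window in the guard and reset it the proper way: push its lever fully over to OFF (away from where the other two lean), then push it fully back to ON. Do not touch the guard, its window frame or the chassis, leave the other two breakers ON, and disturb none of the loose things on and around the guard.

Things in the scene. Friction and masses are not known exactly. Their poses are not given: they have to be found in the camera images.
- guard: Flat clear sheet guard 330 x 300 mm, 4 mm thick, with a thin aluminium outer rim on four corner posts, standing over an open power converter chassis; fixed. Its origin is on the bench under its centre; z up, x points away from the robot at yaw 0. The sheet's top is 120 mm above the bench, the thin outer rim's 121.5 mm, its screw heads' 124.5 mm. Clear side panes below the sheet
- window (a point): Centre of the rectangular window cut in the guard, at the level of the sheet's top (120 mm above the bench). The clear opening is 132 mm along the guard's x and 196 mm along its y, edged by a black rubber trim 6 mm wide, from 112 to 122 mm above the bench. The row of breakers is centred below it
- chassis: Open power converter under the guard: steel tray 350 x 320 mm with boards, coils and heat sink, all of it lower than 75 mm above the bench; fixed. Same origin and axes as the guard. Grey blank spacers (tops 60 mm above the bench) fill the gaps between the breakers
- breaker_tripped: The tripped breaker: beige block 85 (x) x 36 (y) x 43 mm with a raised nose 48 mm long (x) whose top is 62 mm above its origin; fixed. Origin at the centre of its underside, 20 mm above the bench (nose top 82 mm above the bench). Its x axis points to the ON side and is parallel to the guard's x. The three alike breakers stand in a row along y, 54 mm apart centre to centre; which of the three places is the tripped one's varies
- breaker_on1: An alike breaker that is ON, axes as for the tripped one; leave alone
- breaker_on2: An alike breaker that is ON, axes as for the tripped one; leave alone
- lever_tripped (a joint): Lever angle of the tripped breaker in rad: 0 = upright, +0.6 = fully ON (leaning to the breaker's +x), -0.6 = fully OFF (leaning to -x); starts within 0.15 of upright. It turns about a pivot along the breaker's y, 56 mm above the breaker's origin (76 mm above the bench), between hard stops; it stays wherever it is left. The push needed is about 4 N at its tip, 9 N when pushed 12 mm above the pivot
- lever_tripped_tip (a point): Tip of the tripped breaker's lever: black bar 24 mm wide (y) and 8 mm thick (x), its end 28 mm from the pivot, so 104 mm above the bench when upright and 99 mm at either end of its swing, 16 mm to the side
- lever_on1 (a joint): Lever angle of breaker_on1, same sense; starts at about +0.59 (ON) and must stay ON
- lever_on2 (a joint): Lever angle of breaker_on2, same sense; starts at about +0.59 (ON) and must stay ON
- multimeter: Loose orange multimeter lying flat on the bench on the guard's +y side, 180 x 84 x 48 mm; origin at the centre of its underside
- cleaner: Loose white bottle standing on the bench on the guard's +y side, 54 mm diameter, 125 mm high; origin at the centre of its foot
- screwdriver: Loose screwdriver lying on the bench on the guard's -y side, 190 mm long
- tape_roll: Loose black tape roll lying on the bench on the guard's -y side, 90 mm diameter, 19 mm high; origin at the centre of its underside
- spare_transformer: Loose small transformer on the bench on the guard's -y side, 56 x 50 x 48 mm; origin at the centre of its underside
- voltage_tester: Loose grey stick tester lying on the guard's sheet along the far (+x) side of the window, 125 x 22 x 16 mm (top 136 mm above the bench); origin at the centre of its underside
- parts_dish: Loose steel dish standing on the guard's sheet on the near (-x) side of the window, 56 mm diameter, 18 mm high (top 138 mm above the bench); origin at the centre of its underside

How it is judged:
By the outcome, as a careful person would: the job done as asked, in the order asked, and still so for the second after the job is handed in, with the robot touching nothing.
It also fails if it takes over 45 s, if anything falls off the work surface, if the arm or the gripper's body presses on something with over 40 N, if the wrist force passes 120 N, or if a joint passes its speed limit or range.

## Robot

A 6-joint arm with a two-finger parallel gripper is mounted at the origin on the work surface. World frame = base frame: x ahead of the robot, y to its left, z up, the work surface at z = 0. Lengths are in mm, angles in rad, forces in N, time in s.
With the tool pointing down it reaches from about 375 to 975 mm from the base axis. Payload 3.8 kg.
Tool frame: the origin (TCP) lies midway between the tips of the shut fingers; the grasp point (between the pads) lies 19 mm behind it; z points along the fingers, x is the direction in which the jaws open and shut, and the axes are right-handed (so a half turn about z gives the same grasp; the last joint's range is limited). The gripper opens to 88 mm and grips with 3 to 60 N. Pads are 18 mm wide; open, the fingers measure 123 mm over their backs; the gripper's body (75 mm by 187 mm) begins 45 mm behind the grasp point.
Start: joints at [-1.297, 0.264, 1.604, -0, 1.274, -0.037], TCP at [206.423, -642.656, 206.606] pointing down, gripper open.
Joint ranges: [-2.63, 2.63], [-0.94, 2.18], [0.31, 2.57], [-1.31, 4.45], [0, 2.66], [-2.55, 2.55]. Speed limits (rad/s): [2.57, 2.57, 3.14, 3.14, 3.14, 3.14].

## Interface

Orientations are given as a rotation vector (axis times angle).
In Python, from rig import arm, imaging, workorder gives the robot as it stands.
- The arm moves only by the tool servo_tool, never from a script. Its argument "motion" is a list that holds one entry, the list of rows, each a list of 7 numbers: the turn, a rotation vector about the tool's x, y, z in degrees, then the shift along the tool's x, y, z in mm, then the finger opening in mm, from 0 to 88.1. In form: [[[rx, ry, rz, dx, dy, dz, jaw], ...]]. A call has 1 to 20 rows; each row shifts and turns the commanded pose from where the row before left it, along the tool's axes as they then stand; what a row does not reach is not made up. A row lasts 1/10 s, in which the tool goes at most 50 mm and 8.59 degrees, less where a joint would pass 70% of its speed; a pose out of reach is approached as far as the arm can. A call with a gripper value outside its range is refused whole. The fingers move at their own pace and stop on an object; "newtons" is the grip in N (left out, the last holds). Time passes only in rows, so rows that do not move let the fingers close. It gives the time, the measured TCP pose, the force and the opening at its end, in the units of the state.
- arm.get_obs(): the state, without advancing time (a new reading comes with each control period).
- imaging.camera(name): name is "scene" or "top" or "wrist"; returns (picture, depth): 480x640x3 uint8, red, green, blue; 480x640 float32, mm along the optical axis (not along the pixel's ray), 0 where there is no reading.
- imaging.camera_info(name): a dict with "fx", "fy", "cx", "cy" (pixels), "extrinsics" (4x4, takes a point from camera to world coordinates); the wrist camera has in their place "tool_from_camera" (4x4, takes a point from camera to tool coordinates, whose origin is the TCP and whose axes are the tool frame's). Camera axes: x right, y down, z forward; pixel columns grow to the right and rows downward; lengths in mm; the calibration is good to about 2 mm. The wrist camera is an equidistant fisheye: a pixel r from the principal point sees the ray r / f radians off the axis. A picture is of the moment at which its call begins: read the wrist's pose just before it. camera_info takes no time and is no camera call.
- workorder.finish_job(): hands the job in, once; it reports no verdict.
The state is a dict: "t": time; "q": joint angles; "qd": joint speeds; "joint_torque": joint torques, N m; "eef_pos": TCP position; "tool_rot": TCP orientation; "contact_force": force on the tool from outside, world axes, zero at the start; "torque": the same for the moment, N m; "grip_width": opening from 0.0 (shut) to 1.0 (fully open).
Only numpy, scipy, OpenCV 4.12 (cv2) and the standard library are available. Lean on these libraries where they do the work, as an engineer would, in place of code of your own. Each camera call takes 0.05 s, during which the arm holds its last target.

## Working session

There is one attempt and no reset: what is moved stays moved. The work goes in short steps, Python scripts to look and compute and a tool call to move; the robot and the scene stay as the last step left them, time stands still between calls to the robot, and variables do not carry over. Pictures are saved under pics/ and viewed, and the job is handed in when it is done.

Besides the shell and the picture viewer there is one more tool, called after "Call:" as a command line: name --argument value ..., lists and objects as JSON in quotes. servo_tool: Moves the arm, as the interface text tells. Its arguments: {"type":"object","properties":{"motion":{"type":"array"},"newtons":{"type":"number"}},"required":["motion"]}

```bash
mkdir -p pics
python3 - <<'E'
from rig import arm, imaging
import cv2, numpy as np
o=arm.get_obs(); print(o['t'],o['eef_pos'],o['tool_rot'],o['grip_width'])
for n in ('top','scene'):
    p,d=imaging.camera(n); cv2.imwrite(f'pics/{n}0.png',p[:,:,::-1]); np.save(f'{n}_d.npy',d); np.save(f'{n}_p.npy',p)
    print(n,imaging.camera_info(n))
print(imaging.camera_info('wrist'))
E
```

```text
0.0 [ 206.1980651  -641.9151188   205.28398067] [-2.53739923  1.85005566  0.00274796] 0.9993534850358687
top {'fx': 466.01703521990623, 'fy': 466.01703521990623, 'cx': 318.26608892944483, 'cy': 239.02138589573238, 'extrinsics': array([[ 1.09604801e-02, -9.90466477e-01,  1.37317246e-01,
         3.91525540e+02],
       [-9.99916870e-01, -1.17890625e-02, -5.22223063e-03,
         4.10613950e+01],
       [ 6.79128598e-03, -1.37248593e-01, -9.90513353e-01,
         1.08695143e+03],
       [ 0.00000000e+00,  0.00000000e+00,  0.00000000e+00,
         1.00000000e+00]])}
scene {'fx': 441.96369607187995, 'fy': 441.96369607187995, 'cx': 324.70531749647176, 'cy': 244.41833411771375, 'extrinsics': array([[-7.24708704e-01,  5.77398214e-01, -3.76043345e-01,
         8.97708933e+02],
       [ 6.89037695e-01,  6.11166741e-01, -3.89489755e-01,
         4.10506426e+02],
       [ 4.93449679e-03, -5.41374656e-01, -8.40766991e-01,
         8.63231633e+02],
       [ 0.00000000e+00,  0.00000000e+00,  0.00000000e+00,
         1.00000000e+00]])}
{'fx': 371.64829954431775, 'fy': 371.64829954431775, 'cx': 319.0690606473771, 'cy': 239.46443119143242, 'tool_from_camera': array([[ 9.99999747e-01, -2.59087331e-05,  7.10945860e-04,
         3.76096086e-01],
       [-1.72009332e-04,  9.60881055e-01,  2.76961314e-01,
        -7.24046111e+01],
       [-6.90310124e-04, -2.76961366e-01,  9.60880807e-01,
        -1.77803312e+02],
       [ 0.00000000e+00,  0.00000000e+00,  0.00000000e+00,
         1.00000000e+00]])}
```

View pics/top0.png

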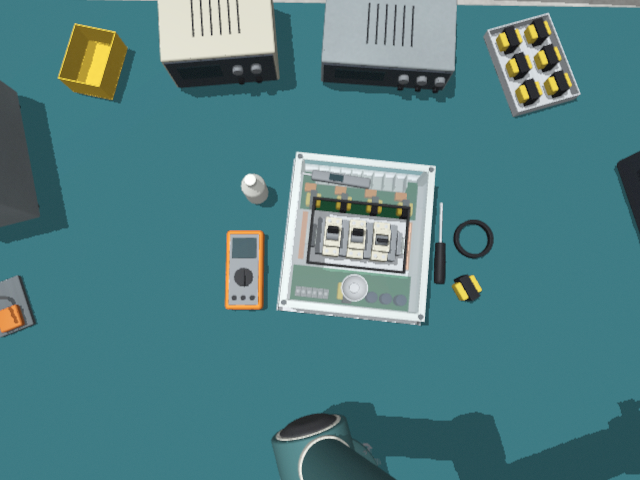

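View pics/scene0.png

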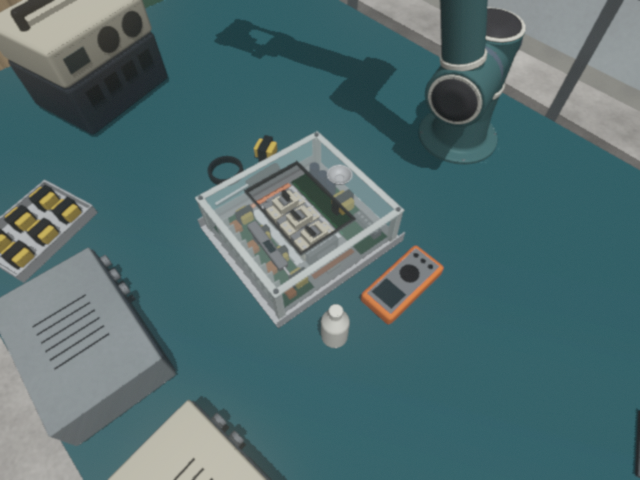

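Top view: guard centred near (359,238), window trim corners near (313,199), (411,208), (405,272), (307,262). Three breakers sit at columns 333, 358 and 382, and the lever rows differ. I'll zoom in.

Run:
```python
import cv2, numpy as np
p=np.load('top_p.npy')[185:285,295:425,::-1]; cv2.imwrite('pics/topz.png',cv2.resize(p,None,fx=6,fy=6,interpolation=cv2.INTER_CUBIC))
p=np.load('scene_p.npy')[150:260,230:360,::-1]; cv2.imwrite('pics/scenez.png',cv2.resize(p,None,fx=5,fy=5,interpolation=cv2.INTER_CUBIC))
```

```text
(no output)
```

View pics/topz.png

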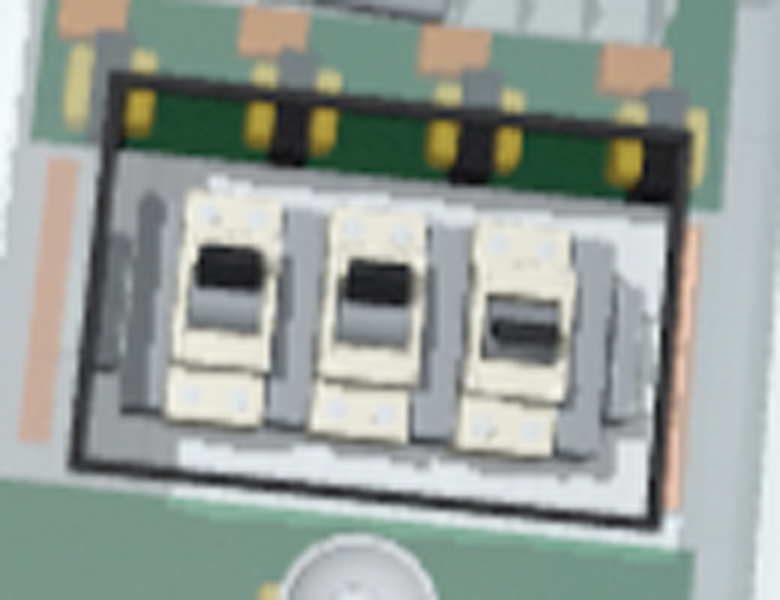

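View pics/scenez.png

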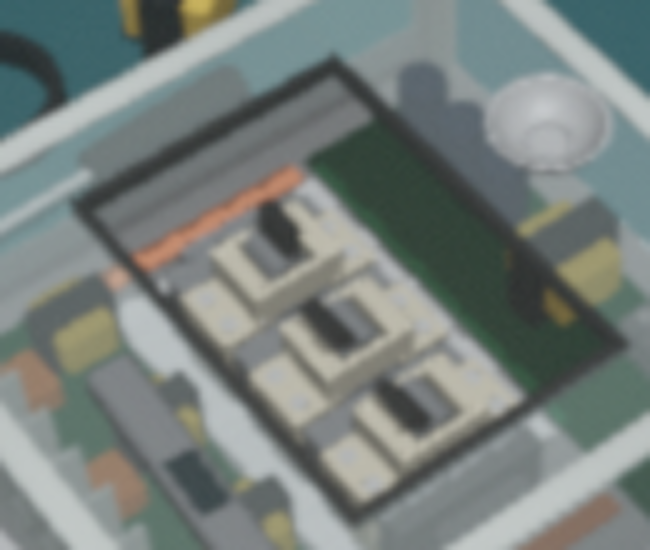

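Rightmost breaker (-y side) is the tripped one: its lever is at zoom (526,332), near the slot middle. The others lean to the far side (up in the picture), so ON is guard +x. Now I'll turn these into positions.

```bash
cat > h.py <<'E'
import numpy as np
from rig import imaging
def ray(n,u,v,z):
    c=imaging.camera_info(n);E=np.array(c['extrinsics'])
    d=E[:3,:3]@np.array([(u-c['cx'])/c['fx'],(v-c['cy'])/c['fy'],1]);o=E[:3,3]
    return o+d*(z-o[2])/d[2]
E
python3 - <<'E'
from h import *
np.set_printoptions(precision=1,suppress=True)
tz=lambda u,v:(295+(u+.5)/6-.5,185+(v+.5)/6-.5)
sz=lambda u,v:(230+(u+.5)/5-.5,150+(v+.5)/5-.5)
C=[ray('top',*tz(*a),122) for a in [(112,73),(690,130),(658,527),(70,467)]]
print(np.array(C),np.mean(C,0))
for i in range(4): print(np.linalg.norm(C[i]-C[(i+1)%4]))
f=C[0]+C[1]-C[2]-C[3]; print('yaw x',np.degrees(np.arctan2(f[1],f[0]))); 
l=C[0]+C[3]-C[1]-C[2]; print('yaw y',np.degrees(np.arctan2(-l[0],l[1])))
D=[ray('scene',*sz(*a),122) for a in [(355,523),(75,203),(333,57),(628,343)]]
print(np.array(D),np.mean(D,0))
print('levers top',[ray('top',*tz(*a),z) for a,z in [((526,332),104),((380,283),100),((230,267),100)]])
print('lever scene tip',ray('scene',*sz(270,207),104))
# trip nose corners z=82
print('nose',np.mean([ray('top',*tz(*a),82) for a in [(476,225),(577,240),(558,402),(464,390)]],0))
for nm,a,z in [('dish',(358,612),138)]: print(nm,ray('top',*tz(*a),z))
E
```

```text
[[ 615.5   47.6  122. ]
 [ 597.5 -156.3  122. ]
 [ 457.6 -143.   122. ]
 [ 476.    60.4  122. ]] [536.6 -47.8 122. ]
204.6597334489125
140.6093981253362
204.1961037158979
140.11213878264525
yaw x -5.333711691014996
yaw y -5.10873714392919
[[ 616.4   51.2  122. ]
 [ 596.  -153.   122. ]
 [ 458.  -140.5  122. ]
 [ 475.6   63.7  122. ]] [536.5 -44.7 122. ]
levers top [array([ 527.5, -100.5,  104. ]), array([545.1, -49. , 100. ]), array([550.2,   4.7, 100. ])]
lever scene tip [ 527.4 -105.7  104. ]
nose [ 537.1 -101.1   82. ]
dish [426.6 -38.  138. ]
```

Window centre is about (536.5,-46.5), yaw about -5.2°. The tripped pivot is about (531.6,-100.3). I'll move above it at the current height with the jaw shut, then turn.

Call:
servo_tool --motion '[[[0,0,0,-22.5,-27.9,0,0],[0,0,0,-22.5,-27.9,0,0],[0,0,0,-22.5,-27.9,0,0],[0,0,0,-22.5,-27.9,0,0],[0,0,0,-22.5,-27.9,0,0],[0,0,0,-22.5,-27.9,0,0],[0,0,0,-22.5,-27.9,0,0],[0,0,0,-22.5,-27.9,0,0],[0,0,0,-22.5,-27.9,0,0],[0,0,0,-22.5,-27.9,0,0],[0,0,0,-22.5,-27.9,0,0],[0,0,0,-22.5,-27.9,0,0],[0,0,0,-22.5,-27.9,0,0],[0,0,0,-22.5,-27.9,0,0],[0,0,0,-22.5,-27.9,0,0],[0,0,0,-22.5,-27.9,0,0],[0,0,0,-22.5,-27.9,0,0],[0,0,0,-22.5,-27.9,0,0]]]'

```text
t: 1.9
eef_pos: [561.0, -102.0, 206.1]
tool_rot: [2.538, -1.85, -0.001]
contact_force: [-0.6, -0.4, -0.2]
grip_width: 0.005
```

Call:
servo_tool --motion '[[[0,0,-7.5,0,0,0,0],[0,0,-7.5,0,0,0,0],[0,0,-7.5,0,0,0,0],[0,0,-7.5,0,0,0,0],[0,0,-7.5,0,0,0,0],[0,0,-7.5,0,0,0,0],[0,0,-7.5,0,0,0,0],[0,0,-7.5,0,0,0,0],[0,0,-7,0,0,0,0],[0,0,0,0,0,0,0],[0,0,0,0,0,0,0]]]'

```text
t: 3.0
eef_pos: [560.4, -103.4, 206.2]
tool_rot: [-3.138, 0.147, 0.001]
contact_force: [0.1, -0.4, -0.4]
grip_width: 0.001
```

Run:
```python
from rig import arm, imaging
import cv2, numpy as np
from scipy.spatial.transform import Rotation as R
o=arm.get_obs(); print(o['t'],o['eef_pos'],R.from_rotvec(o['tool_rot']).as_matrix().round(4),o['grip_width'],o['contact_force'])
np.save('w_pose.npy',np.r_[o['eef_pos'],o['tool_rot']])
p,d=imaging.camera('wrist'); cv2.imwrite('pics/w1.png',p[:,:,::-1]); np.save('w_p.npy',p)
```

```text
3.0 [ 560.43628583 -103.40789001  206.20991304] [[ 9.956e-01 -9.340e-02 -7.000e-04]
 [-9.340e-02 -9.956e-01  2.000e-04]
 [-7.000e-04 -1.000e-04 -1.000e+00]] 0.0009956226757774917 [ 0.12419968 -0.37106189 -0.43814554]
```

View pics/w1.png

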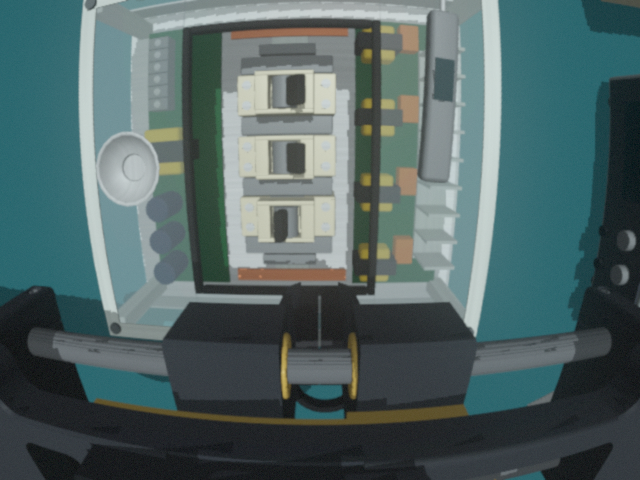

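Wrist view: right is guard +x. The tripped lever is at (281,225), the other two at (296,158) and (296,90). Trim corners are near (184,30), (379,22), (375,293), (197,292). The dish is at left (128,168) and the tester at upper right (437,95). I'll cross-check positions with these.

```bash
cat >> h.py <<'E'
from scipy.spatial.transform import Rotation as R
import cv2
def wray(pose,u,v,z):
    c=imaging.camera_info('wrist');T=np.array(c['tool_from_camera'])
    a=np.array([(u-c['cx'])/c['fx'],(v-c['cy'])/c['fy']]);r=np.hypot(*a)
    d=np.array([*(a/r*np.sin(r)),np.cos(r)])
    Rm=R.from_rotvec(pose[3:]).as_matrix()
    o=pose[:3]+Rm@T[:3,3]; d=Rm@T[:3,:3]@d
    return o+d*(z-o[2])/d[2]
E
python3 - <<'E'
from h import *
np.set_printoptions(precision=1,suppress=True)
P=np.load('w_pose.npy')
C=[wray(P,*a,122) for a in [(184,30),(379,22),(375,293),(197,292)]]
print(np.array(C),np.mean(C,0))
print([np.linalg.norm(C[i]-C[(i+1)%4]) for i in range(4)])
print('trip nose',np.mean([wray(P,*a,82) for a in [(258,200),(316,200),(315,243),(258,243)]],0))
p=np.load('w_p.npy')[185:305,180:390,::-1]; cv2.imwrite('pics/w1z.png',cv2.resize(p,None,fx=3.8,fy=3.8,interpolation=cv2.INTER_CUBIC))
E
```

```text
[[ 478.2   59.4  122. ]
 [ 618.1   46.8  122. ]
 [ 600.5 -155.   122. ]
 [ 459.8 -142.3  122. ]] [539.1 -47.8 122. ]
[np.float64(140.47521203858307), np.float64(202.57626021409598), np.float64(141.27443245164352), np.float64(202.51277403444175)]
trip nose [ 534.5 -101.4   82. ]
```

View pics/w1z.png

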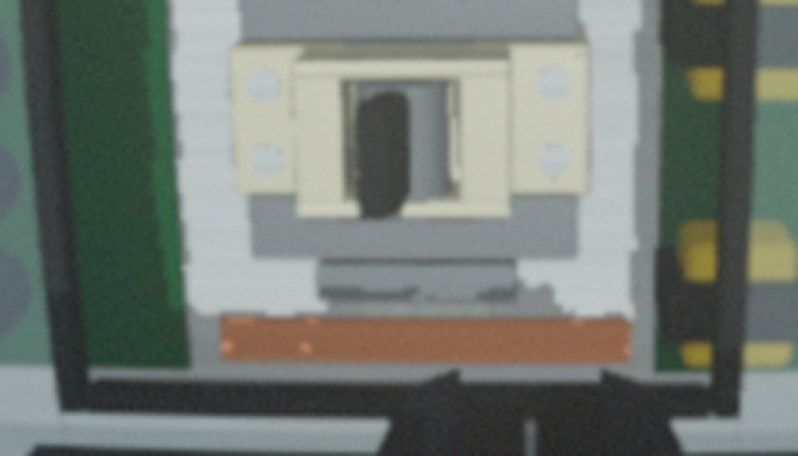

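Call:
servo_tool --motion '[[[0,0,0,2.5,0,15,0],[0,0,0,0,0,20,0],[0,0,0,0,0,20,0],[0,0,0,0,0,15,0],[0,0,0,0,0,10,0],[0,0,0,0,0,10,0],[0,0,0,0,0,10,0],[0,0,0,0,0,0,0]]]'

```text
t: 3.85
eef_pos: [562.3, -103.5, 105.1]
tool_rot: [-3.138, 0.142, 0.004]
contact_force: [-0.1, -0.3, -0.3]
grip_width: 0.004
```

```bash
cat > look.py <<'E'
import sys
from h import *
from rig import arm
n=sys.argv[1]
o=arm.get_obs(); print(o['t'],o['eef_pos'].round(1) if hasattr(o['eef_pos'],'round') else o['eef_pos'],np.round(o['contact_force'],1))
p,_=imaging.camera('wrist'); w=cv2.resize(p[20:320,170:470,::-1],(480,480))
s,_=imaging.camera('scene'); s=cv2.resize(s[150:260,230:310,::-1],(320,440),interpolation=cv2.INTER_CUBIC)
im=np.zeros((480,800,3),np.uint8); im[:,:480]=w; im[:440,480:]=s
cv2.imwrite(f'pics/{n}.png',im)
E
python3 look.py l1
```

```text
3.85 [ 562.3 -103.5  105.1] [-0.1 -0.3 -0.3]
```

View pics/l1.png

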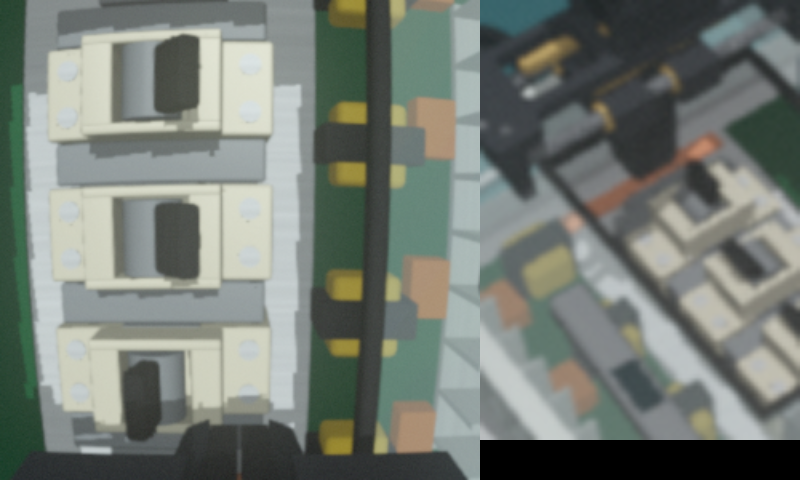

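Run:
```python
from h import *
from rig import arm
o=arm.get_obs(); P=np.r_[o['eef_pos'],o['tool_rot']]
f=lambda u,v:(170+u*300/480,20+v*300/480)
for n,a,z in [('lev +y end',(141,362),104),('lev -y end',(141,425),104),('lev bottom',(141,440),99),('finger edge',(240,423),105),('fingL',(212,423),105),('fingR',(295,423),105),('on mid',(182,205),99),('on mid2',(182,265),99),('nose mid+y',(150,187),82),('nose mid-y',(150,288),82),('nose trip+y',(150,346),82)]:
    print(n,wray(P,*f(*a),z).round(1))
p,_=imaging.camera('wrist'); cv2.imwrite('pics/l2.png',cv2.resize(p[200:350,220:420,::-1],None,fx=4,fy=4,interpolation=cv2.INTER_CUBIC))
```

```text
lev +y end [534.9 -85.5 104. ]
lev -y end [ 531.7 -107.2  104. ]
lev bottom [ 529.8 -114.9   99. ]
finger edge [ 564.6 -108.9  105. ]
fingL [ 555.5 -108.   105. ]
fingR [ 582.6 -110.6  105. ]
on mid [553.  -37.6  99. ]
on mid2 [551.  -56.4  99. ]
nose mid+y [541.2 -30.7  82. ]
nose mid-y [537.2 -65.5  82. ]
nose trip+y [534.5 -86.3  82. ]
```

View pics/l2.png

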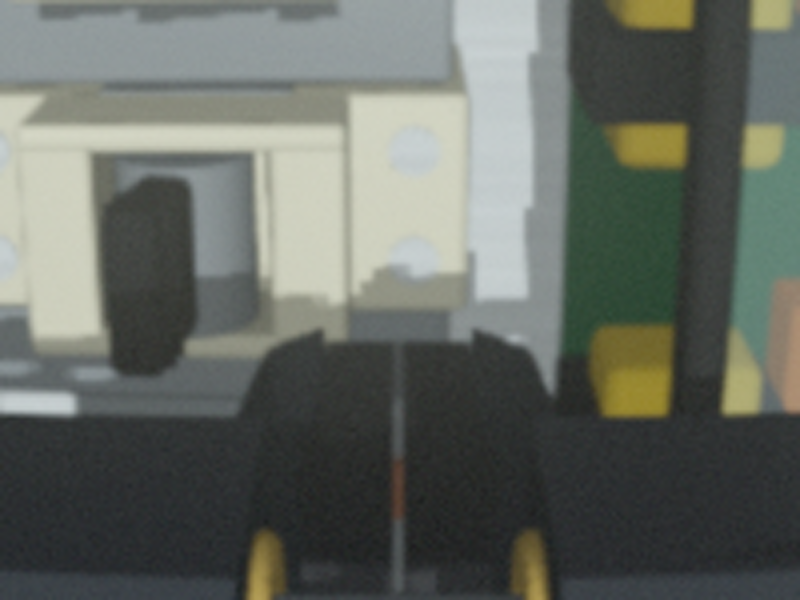

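Run:
```python
from h import *
from rig import arm
o=arm.get_obs(); print(o['eef_pos'],o['tool_rot'],o['t'])
c=imaging.camera_info('scene');E=np.linalg.inv(c['extrinsics'])
Rm=R.from_rotvec(o['tool_rot']).as_matrix()
s,d=imaging.camera('scene')
im=cv2.resize(s[150:250,220:320],(800,800),interpolation=cv2.INTER_CUBIC)[:,:,::-1].copy()
im=im[:600].copy()
for dx in(-17.5,17.5):
  for dy in (-9,9):
    q=E[:3,:3]@(o['eef_pos']+Rm@[dx,dy,0])+E[:3,3]; u=q[0]/q[2]*c['fx']+c['cx'];v=q[1]/q[2]*c['fy']+c['cy']
    cv2.circle(im,(int((u+.5-220)*8),int((v+.5-150)*8)),3,(0,0,255) if dy<0 else (255,0,255),-1)
cv2.imwrite('pics/s2.png',im)
c=imaging.camera_info('wrist');T=np.linalg.inv(c['tool_from_camera'])
for y in (-9,0,9):
  for z in (0,-10,-20,-40):
    q=T[:3,:3]@[0,y,z]+T[:3,3]; th=np.arctan2(np.hypot(q[0],q[1]),q[2]); print(y,z,c['cy']+c['fy']*th*q[1]/np.hypot(q[0],q[1]))
w,dw=imaging.camera('wrist'); print(dw[240:350:6,314], dw[240:350:6,300])
```

```text
[ 563.73377978 -103.83277753  107.21386956] [ 3.13816152e+00 -1.42352994e-01  1.62497657e-03] 4.0
-9 0 260.34345332423595
-9 -10 267.2204362035782
-9 -20 274.85697699044783
-9 -40 292.93792965241767
0 0 276.8193575694057
0 -10 284.4162811728416
0 -20 292.82022666795734
0 -40 312.576572246826
9 0 292.7289586199878
9 -10 300.9608937105058
9 -20 310.0309894232754
9 -40 331.19617409851526
[232.22884  232.6379   234.50906  235.95065  235.7489   236.24852
 238.65303  242.20012  153.9653   148.13722  142.68007  138.76561
 133.36595  128.40973  125.127525 120.27799  117.3293   115.20979
  78.25367 ] [211.75443 213.36514   0.      215.94969 215.74055 217.06236 218.63084
 156.62141 153.00113 149.49387 143.18748 137.23723 134.11021 129.23239
 123.5197  119.17539 117.7733  115.26242  79.16973]
```

View pics/s2.png

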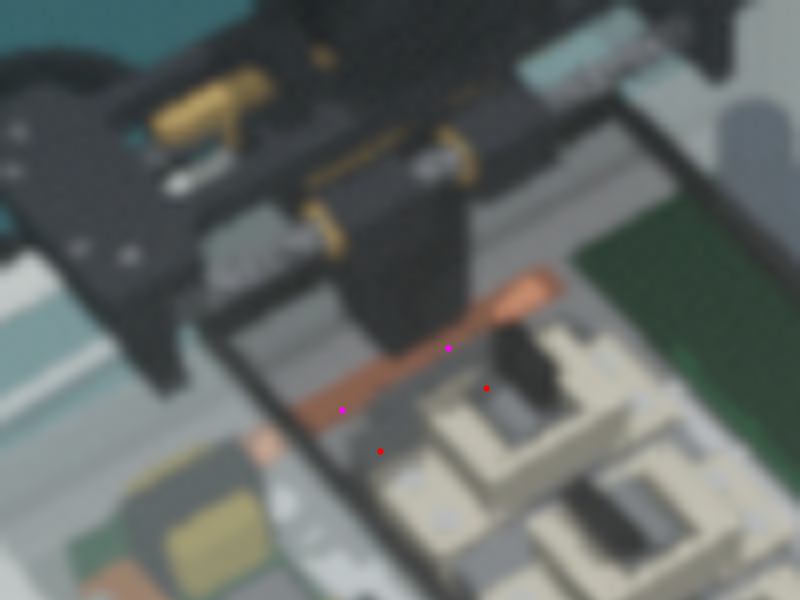

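The scene camera shows the fingertips away from where the TCP reading projects (tip seen at (405,345), expected about (414,400)). I'll check with depth from both cameras before going lower.

Run:
```python
from h import *
from rig import arm
np.set_printoptions(precision=0,suppress=True)
o=arm.get_obs(); Rm=R.from_rotvec(o['tool_rot']).as_matrix(); print(o['eef_pos'],o['t'],o['grip_width'],o['q'])
c=imaging.camera_info('scene');E=np.array(c['extrinsics'])
s,d=imaging.camera('scene')
# finger pixels: zoom (x/8+220,y/8+150)
for (x,y) in [(390,200),(390,240),(390,280),(390,310),(400,330),(405,340),(450,280),(450,310),(350,280),(370,320),(420,335)]:
    u=int(220+x/8);v=int(150+y/8);z=d[v,u]
    w=E[:3,:3]@np.array([(u-c['cx'])/c['fx']*z,(v-c['cy'])/c['fy']*z,z])+E[:3,3]
    print((x,y),z,'world',w,'tool',Rm.T@(w-o['eef_pos']))
c=imaging.camera_info('wrist');T=np.array(c['tool_from_camera'])
p,d=imaging.camera('wrist')
for v in range(276,345,6):
  for u in (300,314):
    z=d[v,u]; a=np.array([(u-c['cx'])/c['fx'],(v-c['cy'])/c['fy']]);r=np.hypot(*a);k=np.tan(r)/r
    t=T[:3,:3]@np.array([a[0]*k*z,a[1]*k*z,z])+T[:3,3]; print('wrist',u,v,t,end=' ')
  print()
```

```text
[ 564. -104.  108.] 4.1 0.005698969965786428 [-0.  0.  2.  0.  1. -0.]
(390, 200) 841.50446 world [583. -72. 227.] tool [  17.  -33. -119.]
(390, 240) 850.9607 world [585. -72. 214.] tool [  18.  -34. -107.]
(390, 280) 898.9695 world [573. -93. 172.] tool [  9. -12. -65.]
(390, 310) 905.0401 world [575. -93. 164.] tool [ 10. -12. -57.]
(400, 330) 919.23724 world [570. -94. 150.] tool [  6. -11. -42.]
(405, 340) 922.3095 world [570. -94. 146.] tool [  6. -10. -39.]
(450, 280) 918.5525 world [554. -92. 157.] tool [-10. -10. -50.]
(450, 310) 927.81903 world [555. -94. 147.] tool [-10.  -9. -39.]
(350, 280) 899.55164 world [ 581. -100.  172.] tool [ 16.  -5. -64.]
(370, 320) 907.85657 world [579. -95. 160.] tool [ 14. -11. -52.]
(420, 335) 923.8969 world [566. -94. 146.] tool [  1. -10. -39.]
wrist 300 276 [-10.  10.  25.] wrist 314 276 [-2. 18. 45.] 
wrist 300 282 [ -7. -11. -32.] wrist 314 282 [-2. 23. 48.] 
wrist 300 288 [ -7. -10. -37.] wrist 314 288 [ -1.  -9. -36.] 
wrist 300 294 [ -6.  -9. -41.] wrist 314 294 [ -1.  -9. -40.] 
wrist 300 300 [ -6.  -9. -47.] wrist 314 300 [ -1.  -9. -46.] 
wrist 300 306 [ -6.  -9. -51.] wrist 314 306 [ -1.  -9. -52.] 
wrist 300 312 [ -6.  -9. -56.] wrist 314 312 [ -1.  -9. -57.] 
wrist 300 318 [ -6.  -9. -61.] wrist 314 318 [ -1.  -9. -61.] 
wrist 300 324 [ -5.  -9. -66.] wrist 314 324 [ -1.  -9. -67.] 
wrist 300 330 [ -5.  -9. -70.] wrist 314 330 [ -0.  -9. -71.] 
wrist 300 336 [ -5.  -9. -74.] wrist 314 336 [ -0.  -9. -74.] 
wrist 300 342 [ -5.  -9. -77.] wrist 314 342 [ -0.  -9. -77.]
```

Both cameras agree: the fingers end about 33 mm short of the nominal TCP (the face is centred in y, with the tip at tool z ≈ -33), so the tips are at about 140 mm now. I'll descend in stages and re-measure.

Call:
servo_tool --motion '[[[0,0,0,0,0,10,0],[0,0,0,0,0,10,0],[0,0,0,0,0,8,0],[0,0,0,0,0,0,0],[0,0,0,0,0,0,0]]]'

```text
t: 4.7
eef_pos: [562.7, -103.5, 77.8]
tool_rot: [-3.138, 0.142, 0.002]
contact_force: [1.3, -0.4, -0.2]
grip_width: 0.006
```

```bash
cat > tip.py <<'E'
import sys
from h import *
from rig import arm
np.set_printoptions(precision=1,suppress=True)
o=arm.get_obs(); Rm=R.from_rotvec(o['tool_rot']).as_matrix(); print(o['t'],o['eef_pos'],o['contact_force'])
c=imaging.camera_info('wrist');T=np.array(c['tool_from_camera'])
p,d=imaging.camera('wrist')
v,u=np.mgrid[0:480,0:640]; a=(u-c['cx'])/c['fx'];b=(v-c['cy'])/c['fy'];r=np.hypot(a,b)+1e-9;k=np.tan(r)/r
X=np.stack([a*k*d,b*k*d,d],-1)@T[:3,:3].T+T[:3,3]
m=(d>0)&(abs(X[...,0])<20)&(abs(X[...,1]+9)<2.5)&(X[...,2]<5)&(v>240)
z=X[m][:,2]; print('finger face z max (tool) percentiles',np.percentile(z,[95,99,100]), 'x range low part',X[m][z>np.percentile(z,99)-8][:,0].min(),X[m][z>np.percentile(z,99)-8][:,0].max())
W=o['eef_pos']+X@Rm.T
# dark lever pts
g=p.max(-1)<75
piv=np.array([533,-101]);gx=np.array([.9956,-.0934]);gy=np.array([.0934,.9956])
for nm,k in (('trip',0),('mid',54),('far',108)):
    L=(W[...,:2]-piv-k*gy); lx=L@gx;ly=L@gy
    q=g&(d>0)&(abs(lx)<26)&(abs(ly)<15)&(W[...,2]>92)&(W[...,2]<112)&(v<330)
    q&=~m
    if q.sum()>5: print(nm,'n',q.sum(),'lx',np.percentile(lx[q],[5,50,95]),'ly',np.percentile(ly[q],[5,50,95]),'z',np.percentile(W[...,2][q],[5,50,95]))
w=cv2.resize(p[20:320,170:470,::-1],(480,480))
s,_=imaging.camera('scene'); s=cv2.resize(s[150:260,230:310,::-1],(320,440),interpolation=cv2.INTER_CUBIC)
im=np.zeros((480,800,3),np.uint8); im[:,:480]=w; im[:440,480:]=s
cv2.imwrite(f'pics/{sys.argv[1]}.png',im)
E
python3 tip.py t1
```

```text
4.7 [ 562.7 -103.5   77.8] [ 1.3 -0.4 -0.2]
finger face z max (tool) percentiles [-4.6 -2.6  2.1] x range low part -19.998572701094034 -5.3488590482650515
trip n 824 lx [-6.2 -1.4  1.8] ly [-2.9  5.4 11.8] z [ 93.4 102.3 104.1]
mid n 382 lx [ 6.3  9.  11.9] ly [-9.9  0.3 10.6] z [ 92.7  97.1 100. ]
far n 734 lx [ 6.6 10.5 16. ] ly [-11.7   2.    9.5] z [ 93.2  98.  100.8]
```

View pics/t1.png

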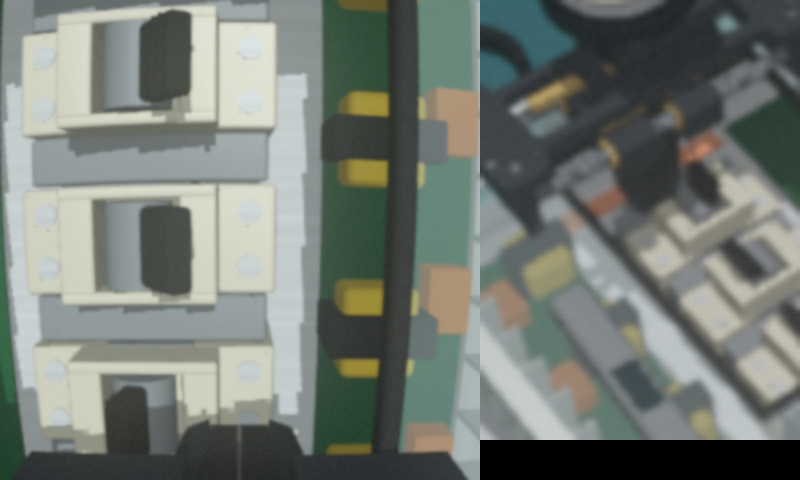

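Call:
servo_tool --motion '[[[0,0,0,0,0,8,0],[0,0,0,0,0,6,0],[0,0,0,0,0,3,0],[0,0,0,0,0,0,0],[0,0,0,0,0,0,0]]]'

```text
t: 5.3
eef_pos: [563.1, -103.7, 61.4]
tool_rot: [-3.138, 0.142, 0.001]
contact_force: [0.3, -0.2, 0.7]
grip_width: 0.003
```

```bash
python3 tip.py t2
python3 - <<'E'
from h import *
from rig import arm
np.set_printoptions(precision=1,suppress=True)
o=arm.get_obs(); Rm=R.from_rotvec(o['tool_rot']).as_matrix()
c=imaging.camera_info('wrist');T=np.array(c['tool_from_camera'])
p,d=imaging.camera('wrist')
for u in (296,306,314,330,340):
  for v in range(270,300,3):
    z=d[v,u]; a=np.array([(u-c['cx'])/c['fx'],(v-c['cy'])/c['fy']]);r=np.hypot(*a);k=np.tan(r)/r
    t=T[:3,:3]@np.array([a[0]*k*z,a[1]*k*z,z])+T[:3,3]
    if t[1]<-5: print('first face',u,v,t,'world z',(o['eef_pos']+Rm@t)[2]); break
E
```

```text
5.3 [ 563.1 -103.7   61.4] [ 0.3 -0.2  0.7]
finger face z max (tool) percentiles [-1.9 -1.   0.3] x range low part -19.07879610819697 12.308868822323365
trip n 592 lx [-6.2 -1.4  1.6] ly [ 3.9  9.6 12.1] z [ 93.  100.7 103.9]
mid n 652 lx [ 6.7  9.8 15.2] ly [-10.3  -2.4  10. ] z [ 93.5  97.9 100.7]
far n 890 lx [ 6.7 10.5 16.3] ly [-11.7   2.9   9.7] z [ 93.1  98.  100.7]
first face 296 270 [ -9.3 -11.4 -20. ] world z 81.8304035734707
first face 306 285 [ -4.3  -9.3 -32.6] world z 94.39121730463279
first face 314 285 [ -0.9  -9.4 -32.7] world z 94.4886476490743
first face 330 285 [  5.8  -9.4 -32.8] world z 94.55802489431476
first face 340 285 [  9.9 -10.8 -36.1] world z 97.89234275344566
```

View pics/t2.png

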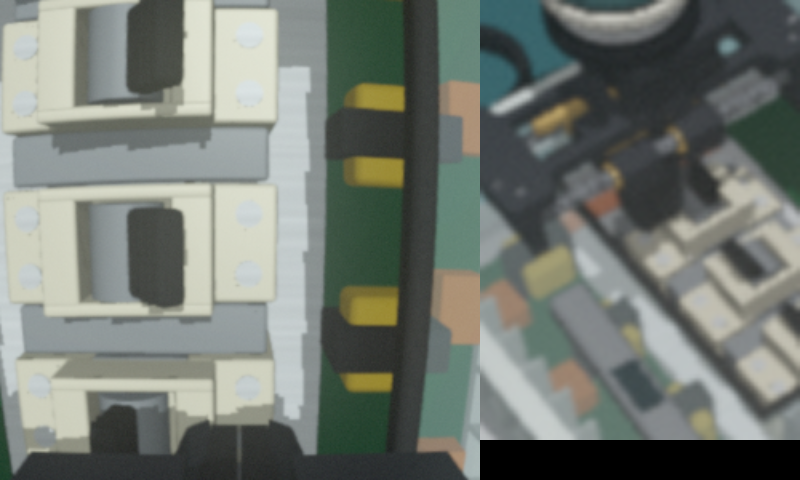

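Tips are now at z≈94 on the +x side of the lever, with free space around. Going 3 mm lower, then pushing toward OFF (-x).

Call:
servo_tool --motion '[[[0,0,0,0,0,3,0],[0,0,0,-3,0,0,0],[0,0,0,-3,0,0,0],[0,0,0,-3,0,0,0],[0,0,0,-3,0,0,0],[0,0,0,-3,0,0,0],[0,0,0,-2,0,0,0],[0,0,0,-2,0,0,0],[0,0,0,0,0,0,0]]]'

```text
t: 6.35
eef_pos: [545.9, -102.2, 59.2]
tool_rot: [3.138, -0.143, 0.006]
contact_force: [4.2, -0.3, -2.5]
grip_width: 0.003
```

```bash
python3 tip.py t3
```

```text
6.35 [ 545.9 -102.2   59.2] [ 4.2 -0.3 -2.5]
finger face z max (tool) percentiles [-22.   -3.3  -2.4] x range low part -2.3209827573909334 19.9752903147669
trip n 270 lx [-8.3 -4.1 14.1] ly [ 0.9 11.6 12.2] z [ 93.3 100.9 111.4]
mid n 484 lx [ 6.1  8.5 11.6] ly [-10.1  -3.4   8.5] z [ 92.8  95.8 100. ]
far n 920 lx [ 6.4  9.9 16.2] ly [-11.6   3.4   9.6] z [ 92.9  97.6 100.5]
```

View pics/t3.png

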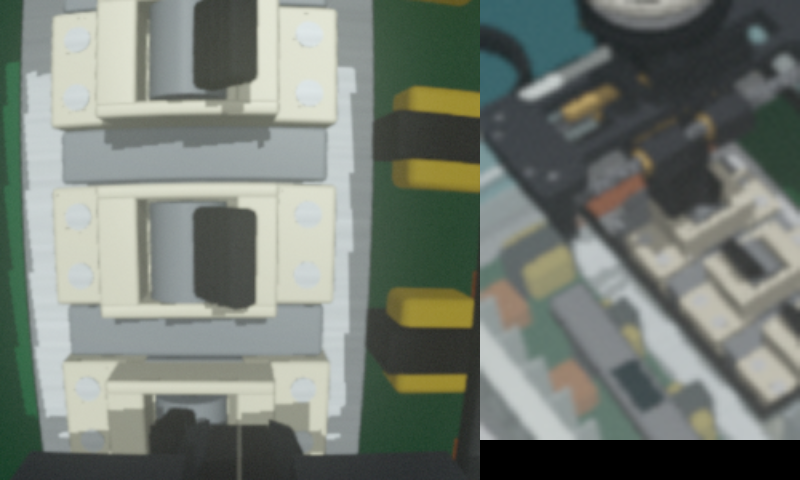

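Contact made at 4 N. Pushing on.

Call:
servo_tool --motion '[[[0,0,0,-2,0,0,0],[0,0,0,-2,0,0,0],[0,0,0,-2,0,0,0],[0,0,0,-2,0,0,0],[0,0,0,0,0,0,0]]]'

```text
t: 6.95
eef_pos: [538.4, -101.6, 59.6]
tool_rot: [3.138, -0.142, 0.007]
contact_force: [4.7, -0.1, -1.4]
grip_width: 0.002
```

Call:
servo_tool --motion '[[[0,0,0,-2,0,0,0],[0,0,0,0,0,0,0]]]'

```text
t: 7.15
eef_pos: [536.7, -101.5, 59.8]
tool_rot: [3.138, -0.142, 0.008]
contact_force: [5.6, -0.3, -1.6]
grip_width: 0.008
```

Call:
servo_tool --motion '[[[0,0,0,-2,0,0,0],[0,0,0,0,0,0,0]]]'

```text
t: 7.35
eef_pos: [536.3, -101.6, 60.5]
tool_rot: [3.137, -0.143, 0.013]
contact_force: [8.2, -0.9, -0.9]
grip_width: 0.005
```

```bash
python3 tip.py t4
```

```text
7.35 [ 536.3 -101.6   60.5] [ 8.2 -0.9 -0.9]
finger face z max (tool) percentiles [-21.2 -17.7  -1.6] x range low part -19.869253428777157 19.877808923707594
trip n 272 lx [-17.4 -12.7   4.5] ly [ 0.1  6.7 12. ] z [ 92.6  98.4 107.7]
mid n 418 lx [ 6.1  8.7 12.9] ly [-10.4  -5.8   3.6] z [ 92.5  97.  100.1]
far n 715 lx [ 6.3  9.4 15.8] ly [-9.6  4.3  9.8] z [ 93.   97.3 100.5]
```

View pics/t4.png

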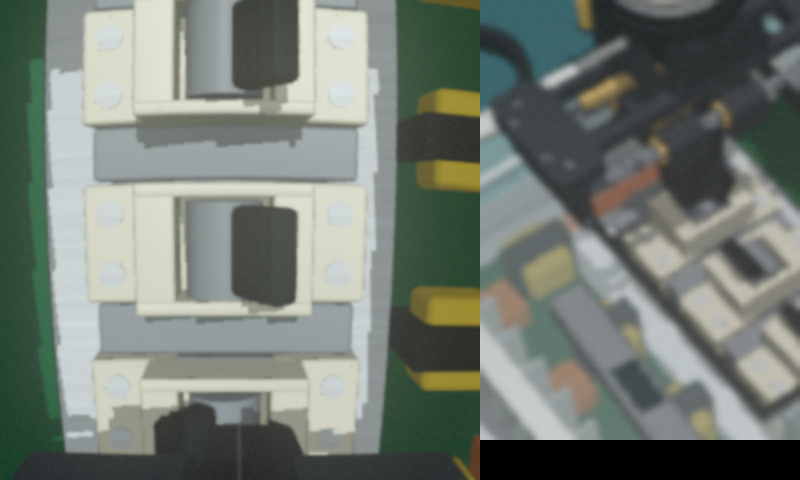

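Position stalls and force rises, which looks like the stop. I'll push a little more to be sure.

Call:
servo_tool --motion '[[[0,0,0,-2,0,0,0],[0,0,0,0,0,0,0]]]'

```text
t: 7.65
eef_pos: [535.9, -101.6, 61.2]
tool_rot: [3.137, -0.143, 0.018]
contact_force: [11.1, 0.4, -1.2]
grip_width: 0.001
```

Call:
servo_tool --motion '[[[0,0,0,-2,0,0,0],[0,0,0,0,0,0,0]]]'

```text
t: 7.85
eef_pos: [535.4, -101.7, 61.8]
tool_rot: [3.137, -0.143, 0.023]
contact_force: [14.0, -0.7, -1.2]
grip_width: 0.003
```

Call:
servo_tool --motion '[[[0,0,0,-2,0,0,0],[0,0,0,0,0,0,0],[0,0,0,8,0,0,0],[0,0,0,8,0,0,0],[0,0,0,2,0,-10,0],[0,0,0,0,0,-15,0],[0,0,0,0,0,-20,0],[0,0,0,0,0,-15,0],[0,0,0,0,0,0,0]]]'

```text
t: 8.75
eef_pos: [546.3, -102.5, 122.1]
tool_rot: [3.137, -0.142, 0.009]
contact_force: [-0.4, -0.8, 0.8]
grip_width: 0.008
```

```bash
python3 tip.py t5
```

```text
8.75 [ 546.3 -102.5  122.1] [-0.4 -0.8  0.8]
finger face z max (tool) percentiles [-35.9 -32.7 -31.2] x range low part -12.58017675436139 15.082585668378542
trip n 752 lx [-16.4 -11.3  -6.7] ly [-9.5  1.3 11.3] z [ 93.2  98.2 100.6]
mid n 63 lx [ 6.2  7.9 10.8] ly [-9.6 -4.4  9.9] z [92.4 94.9 99.6]
far n 455 lx [ 6.2  9.6 15.9] ly [-11.1   1.7   9.3] z [ 92.8  97.5 100.3]
```

View pics/t5.png

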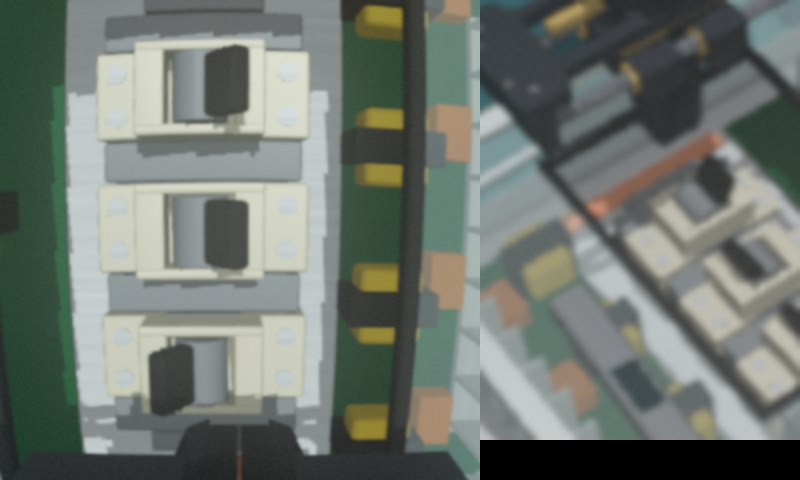

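Lever is fully OFF: tip at -11 mm, mirroring the ON levers at about +10, and the other two are still ON. Shifting at height to the -x side.

Call:
servo_tool --motion '[[[0,0,0,-10,0,0,0],[0,0,0,-16,0,0,0],[0,0,0,-16,0,0,0],[0,0,0,-10,0,0,0],[0,0,0,0,0,0,0],[0,0,0,0,0,0,0]]]'

```text
t: 9.45
eef_pos: [492.3, -97.3, 118.4]
tool_rot: [-3.138, 0.143, -0.0]
contact_force: [0.8, 0.6, 0.1]
grip_width: 0.002
```

```bash
python3 tip.py t6
```

```text
9.45 [492.3 -97.3 118.4] [0.8 0.6 0.1]
finger face z max (tool) percentiles [-35.8 -32.8 -30.6] x range low part -12.624231200797114 15.32997586570286
trip n 719 lx [-16.9 -12.6  -7. ] ly [-9.5  1.5 11.6] z [ 93.5  98.5 100.6]
mid n 864 lx [ 6.3 10.5 15.9] ly [-9.8  0.3 10.1] z [ 92.8  98.5 100.9]
far n 837 lx [ 6.5 10.4 16.1] ly [-11.1  -1.2   9.3] z [ 93.1  98.3 100.7]
```

View pics/t6.png

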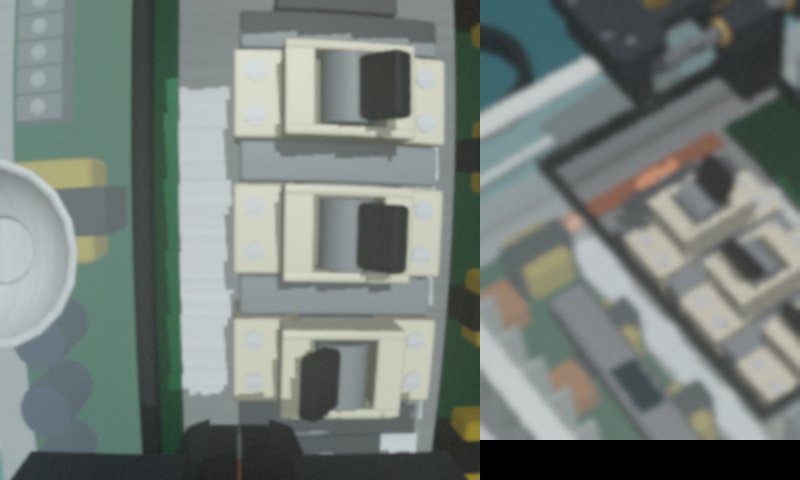

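Run:
```python
from h import *
from rig import arm
np.set_printoptions(precision=1,suppress=True)
o=arm.get_obs(); P=np.r_[o['eef_pos'],o['tool_rot']];Rm=R.from_rotvec(P[3:]).as_matrix(); print(o['eef_pos'],o['t'])
for a in [(154,200),(160,380),(165,448),(131,200),(147,448)]:
    print(a,Rm.T@(wray(P,170+a[0]*.625,20+a[1]*.625,122)-P[:3]))
for a in [(0+340,410),(300,400),(306,360)]: print('lever',Rm.T@(wray(P,170+a[0]*.625,20+a[1]*.625,100)-P[:3]))
```

```text
[493.  -97.4 118.7] 9.55
(154, 200) [-23.5 -67.   -3.3]
(160, 380) [-23.3 -11.6  -3.3]
(165, 448) [-22.7  11.8  -3.3]
(131, 200) [-30.3 -67.1  -3.3]
(147, 448) [-28.6  11.9  -3.3]
lever [37.7  7.4 18.7]
lever [23.   3.4 18.7]
lever [ 24.7 -11.4  18.7]
```

Finger half-width is up to 17.5 mm, the trim edge is at -23 and the lever edge at +23 in tool x. I'll shift +3 for more trim clearance, then descend in stages.

Call:
servo_tool --motion '[[[0,0,0,3,0,0,0],[0,0,0,0,0,10,0],[0,0,0,0,0,10,0],[0,0,0,0,0,6,0],[0,0,0,0,0,0,0],[0,0,0,0,0,0,0]]]'

```text
t: 10.15
eef_pos: [495.1, -97.5, 92.0]
tool_rot: [-3.138, 0.142, 0.002]
contact_force: [0.0, -0.2, -0.2]
grip_width: 0.004
```

```bash
python3 tip.py t7
```

```text
10.15 [495.1 -97.5  92. ] [ 0.  -0.2 -0.2]
finger face z max (tool) percentiles [-35.8 -32.6  -5.1] x range low part -12.602004366689549 19.985486235095724
trip n 937 lx [-17.1 -12.7  -7.2] ly [-9.9  1.6 11.7] z [ 93.6  98.4 100.6]
mid n 1148 lx [ 6.4 10.5 16.1] ly [-9.9  0.2 10.2] z [ 93.   98.4 100.9]
far n 1061 lx [ 6.4 10.3 16.1] ly [-11.2  -1.    9.2] z [ 92.8  98.1 100.7]
```

View pics/t7.png

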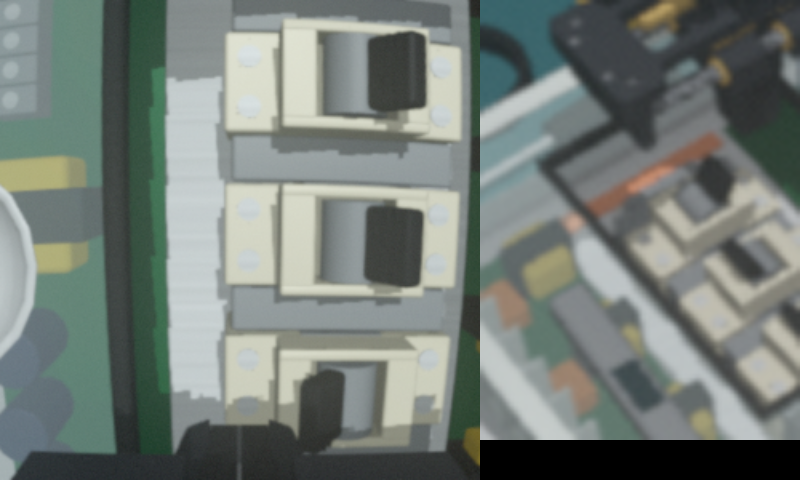

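Finger's left edge (180,450) clears the trim (138,450), and its right edge (297,450) is beside the lever, which is lower and further up the picture. Descending the remaining 34 mm.

Call:
servo_tool --motion '[[[0,0,0,0,0,8,0],[0,0,0,0,0,8,0],[0,0,0,0,0,6,0],[0,0,0,0,0,0,0]]]'

```text
t: 10.65
eef_pos: [494.2, -97.2, 69.1]
tool_rot: [-3.138, 0.142, 0.004]
contact_force: [0.2, -0.1, -0.1]
grip_width: 0.005
```

Call:
servo_tool --motion '[[[0,0,0,0,0,6,0],[0,0,0,0,0,6,0],[0,0,0,0,0,0,0],[0,0,0,0,0,0,0]]]'

```text
t: 11.05
eef_pos: [495.3, -97.5, 58.4]
tool_rot: [-3.138, 0.142, 0.001]
contact_force: [0.1, -0.5, -0.2]
grip_width: 0.004
```

```bash
python3 tip.py t8
```

```text
11.05 [495.3 -97.5  58.4] [ 0.1 -0.5 -0.2]
finger face z max (tool) percentiles [-4.9 -3.8 -2.1] x range low part -4.330470531069281 14.349475975398882
trip n 560 lx [-17.3 -12.7  -7.1] ly [ 4.1  8.9 11.9] z [ 93.1  97.8 100.3]
mid n 1721 lx [ 6.3 10.3 15.8] ly [-9.9  0.3 10.3] z [ 92.7  98.4 100.9]
far n 1576 lx [ 6.3 10.  16. ] ly [-11.3  -1.1   9.4] z [ 92.7  97.9 100.5]
```

View pics/t8.png

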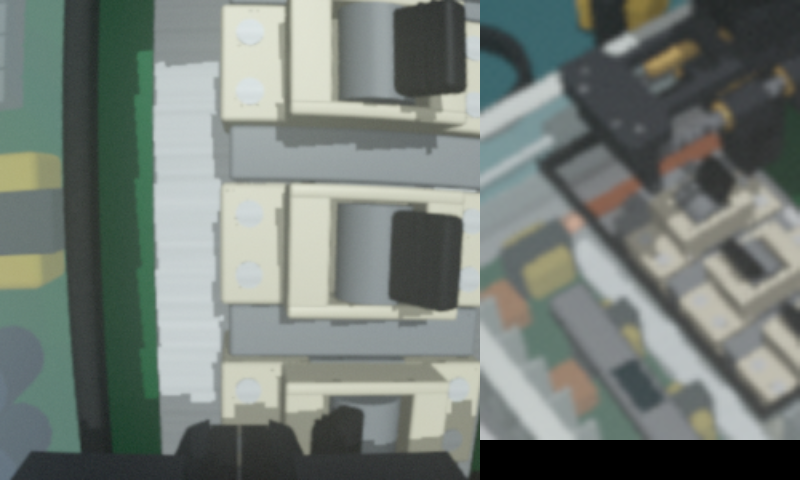

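No contact so far. Pushing toward ON (+x).

Call:
servo_tool --motion '[[[0,0,0,3,0,0,0],[0,0,0,3,0,0,0],[0,0,0,3,0,0,0],[0,0,0,3,0,0,0],[0,0,0,3,0,0,0],[0,0,0,3,0,0,0],[0,0,0,2,0,0,0],[0,0,0,2,0,0,0],[0,0,0,0,0,0,0]]]'

```text
t: 12.05
eef_pos: [516.5, -99.4, 59.2]
tool_rot: [-3.138, 0.142, 0.003]
contact_force: [-4.7, -0.2, 4.9]
grip_width: 0.002
```

Call:
servo_tool --motion '[[[0,0,0,2,0,0,0],[0,0,0,2,0,0,0],[0,0,0,2,0,0,0],[0,0,0,2,0,0,0],[0,0,0,0,0,0,0]]]'

```text
t: 12.55
eef_pos: [524.0, -100.1, 58.3]
tool_rot: [-3.138, 0.142, 0.005]
contact_force: [-4.9, -0.4, 2.6]
grip_width: 0.003
```

Call:
servo_tool --motion '[[[0,0,0,2,0,0,0],[0,0,0,2,0,0,0],[0,0,0,0,0,0,0]]]'

```text
t: 12.85
eef_pos: [525.9, -100.2, 57.7]
tool_rot: [-3.138, 0.142, 0.012]
contact_force: [-9.4, 0.6, 5.1]
grip_width: 0.006
```

Call:
servo_tool --motion '[[[0,0,0,2,0,0,0],[0,0,0,2,0,0,0],[0,0,0,0,0,0,0]]]'

```text
t: 13.15
eef_pos: [525.9, -100.3, 57.6]
tool_rot: [-3.137, 0.141, 0.025]
contact_force: [-20.9, 1.1, 15.1]
grip_width: 0.008
```

Call:
servo_tool --motion '[[[0,0,0,2,0,0,0],[0,0,0,0,0,0,0]]]'

```text
t: 13.35
eef_pos: [525.9, -100.3, 57.5]
tool_rot: [-3.137, 0.141, 0.031]
contact_force: [-26.2, 1.0, 19.8]
grip_width: 0.007
```

Call:
servo_tool --motion '[[[0,0,0,-8,0,0,0],[0,0,0,-8,0,0,0],[0,0,0,-4,0,0,0],[0,0,0,0,0,-10,0],[0,0,0,0,0,-15,0],[0,0,0,0,0,-20,0],[0,0,0,0,0,-25,0],[0,0,0,0,0,-20,0],[0,0,0,0,0,0,0]]]'

```text
t: 14.25
eef_pos: [519.3, -100.2, 153.8]
tool_rot: [3.137, -0.142, 0.015]
contact_force: [0.5, -0.3, -0.2]
grip_width: 0.002
```

```bash
python3 tip.py t9
```

```text
14.25 [ 519.3 -100.2  153.8] [ 0.5 -0.3 -0.2]
finger face z max (tool) percentiles [-35.7 -32.6 -30.6] x range low part -12.654111179011457 14.919042948896237
trip n 516 lx [ 7.3 11.3 16. ] ly [-8.9  1.5 11.3] z [ 92.9  98.5 100.6]
mid n 350 lx [ 6.3  9.8 15.4] ly [-9.9 -1.6  9.4] z [ 92.9  97.7 100.7]
far n 493 lx [ 6.6 10.1 15.5] ly [-11.   -0.1   9.2] z [ 92.8  98.2 100.6]
```

View pics/t9.png

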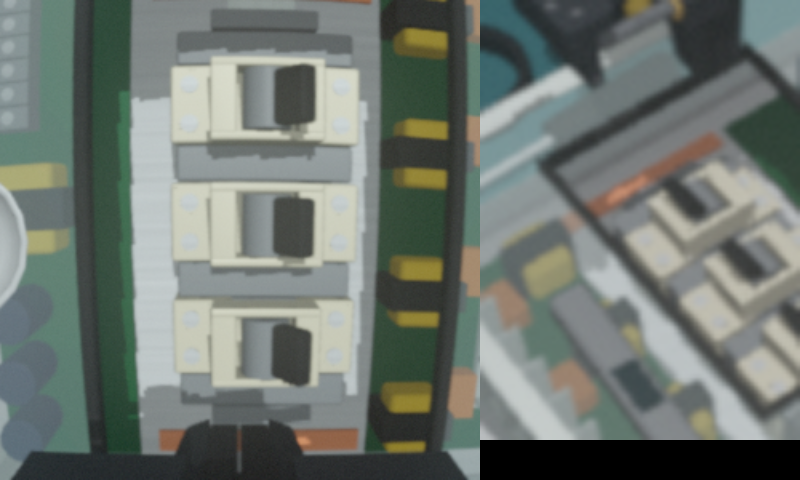

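All three levers now lean ON (right) and the fingers are clear. I'll raise once more, compare the loose items against the first pictures, then hand in.

Call:
servo_tool --motion '[[[0,0,0,0,0,-25,0],[0,0,0,0,0,-25,0],[0,0,0,0,0,0,0],[0,0,0,0,0,0,0],[0,0,0,0,0,0,0]]]'

```text
t: 14.85
eef_pos: [514.2, -99.1, 196.5]
tool_rot: [-3.138, 0.142, 0.005]
contact_force: [0.0, 0.0, -0.7]
grip_width: 0.003
```

Run:
```python
from rig import arm, imaging
import cv2, numpy as np
p,_=imaging.camera('scene'); q,_=imaging.camera('top')
a=np.load('scene_p.npy');b=np.load('top_p.npy')
im=np.zeros((600,800,3),np.uint8)
f=lambda x:cv2.resize(x,(400,300))
im[:300,:400]=f(a[120:360,170:490]);im[:300,400:]=f(p[120:360,170:490]);im[300:,:400]=f(b[120:360,200:520]);im[300:,400:]=f(q[120:360,200:520])
cv2.imwrite('pics/cmp.png',im[:,:,::-1])
o=arm.get_obs();print(o['t'],o['eef_pos'],o['contact_force'],np.abs(o['qd']).max())
```

```text
14.95 [514.23425941 -99.06585651 196.60215945] [0.37568465 0.7236249  0.43384798] 0.0062242915244499234
```

View pics/cmp.png

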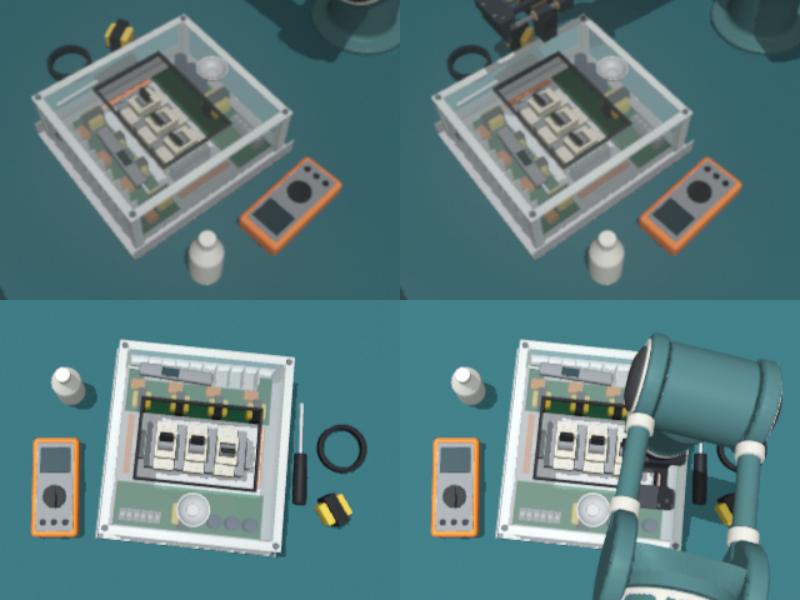

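In the side-by-side, before on the left and after on the right, nothing has shifted: dish, tester, bottle, multimeter and tape roll match, and the visible parts of the screwdriver and transformer do too. Handing in.

```bash
python3 -c "
from rig import workorder
print(workorder.finish_job())"
```

```text
the job is handed in; nothing more can be done
None
```

The tripped breaker, at the -y end of the row, has been reset: I pushed its lever fully to OFF, then fully back to ON, and handed the job in at about 15 s.

- **OFF push:** I pushed with the shut fingers through the window until the lever stopped moving. The last force reading was 14 N, followed by 2 mm more. The wrist camera then showed the lever at about -11 mm, mirroring the ON levers at about +10 mm.
- **ON push:** I pushed from the other side until it stalled, at 26 N sideways (33 N in all). The wrist camera then showed the lever at +11 mm, in line with the other two, which never moved.
- **Contact:** The only force readings above noise came during the two pushes. The arm finished well above the guard, touching nothing.
- **Loose items:** In the before and after pictures, the tester, dish, bottle, multimeter and tape roll are unmoved. The arm partly hid the screwdriver and transformer in the last top view; what shows of them matches.
- **Disagreement:** The real fingertips end about 33 mm short of the stated tool point. The scene and wrist cameras both showed this, so I used the measured tip height instead of the stated one.

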